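# Charge a grinding jar with two balls from a plunger dispenser

### The job

Charge the empty steel grinding jar with exactly two balls: stand it on the dispenser's base plate and slide it home into the cradle under the outlet. Then press the red button down until it rests on its bottom stop, keep it there a moment while the ball rolls out, and let it come all the way up again; do this once for each ball. Feel for the stop and press no harder than it takes, leave the full jar standing in the cradle, and do not disturb the other things on the bench.

Things in the scene. Friction and masses are not known exactly. Their poses are not given: they have to be found in the camera images.
- dispenser: Ball dispenser fixed to the worktop. Origin on the worktop below the base plate; x runs from the jar cradle (front, -x) to the clear sloping ball magazine (back, +x), z up. Grey base plate 4 mm thick, x -138 to +86 mm, y +-43 mm. Metal tower 36 x 36 mm, top 129 mm up, on x = +24 mm; magazine behind it to x = +102 mm, top 122 mm up; chute 22 mm wide in front of it, leading to the outlet.
- outlet (a point): Hole under the closed nose of the sloping chute, 96 mm in front of the plunger's axis. About 5 mm above the rim of a jar in the cradle; the nose reaches 14 mm past its middle to the front (-x); chute and nose are 22 mm wide, with top edges 69 mm above the worktop at the nose, rising to 78 mm at the tower. A released ball takes about 0.7 s from the plunger to the jar.
- seat (a point): Point on the base plate's top (4 mm above the worktop), straight under the outlet, where the middle of the jar's foot belongs; axes as the dispenser's. On its +x side a black arc, inner radius 24.5 mm, top 12 mm above the worktop, reaches about 60 degrees to either side. The nose hangs over the seat, so the jar comes in from the front (-x), sliding on the plate, until it butts on the arc.
- plunger (a joint): Travel of the sprung plunger, m, straight down: 0 fully up, 0.018 at its bottom stop. The spring takes about 2.5 N to start and 6.5 N just before the stop, which is rigid. Up, the next ball rolls into the plunger's pocket (0.5 s); only in the last 1 mm, at the stop, does the pocket meet the chute and let it roll out. Over 25 N on the button damages the stop.
- tower_top (a point): Middle of the tower's top, on the plunger's axis. The plunger's round red button (32 mm across, 12 mm thick, slightly domed, of stiff rubber that gives 1 mm for 14 N) stands above it on a stem. It is screwed up or down the stem to suit the user: its top, with the plunger up, is anywhere from 44 to 63 mm above this point. Press the button straight down from above; nothing near it stands higher.
- jar: Open lower half of a steel grinding jar: a round cup 48 mm across, 40 mm high, 0.18 to 0.29 kg, wall 4 mm, inner floor 5 mm above its foot. Origin in the middle of its foot, z up its axis. It starts upright on the worktop in front of the dispenser, left or right; grip it across the outside, 10 to 20 mm below the rim.
- ball0: Polished steel grinding ball, 14 mm across, the first in line (in the plunger's pocket). Origin at its centre.
- ball1: As ball0, second in line in the magazine.
- ball2: As ball0, third in line.
- ball3: As ball0, last in line.
- sample_vial: Bystander: glass vial with a black screw cap, 28 mm across, 56 mm high, standing. Origin under its foot.
- jar_lid: Bystander: steel lid of the jar with a small knob, 49 mm across, 22 mm high, lying on the worktop. Origin under its middle.
- calipers: Bystander: digital caliper lying flat, 73 x 235 x 14 mm. Origin under its middle.
- dish: Bystander: clear dish with a lid, 90 mm across, 14 mm high. Origin under its middle.
- tweezers: Bystander: steel tweezers lying flat, 126 mm long along its y axis, 7 mm high. Origin under the middle.
Not all that is in view belongs to the job. What is shaped like the jar but brown is not meant.

How it is judged:
On the way, in this order (a step that is already met when the one before it is completed fails the run):
1. the jar stands upright on the base plate, home in the cradle (within 6 mm of the seat) (horizontal distance between jar and seat below 0.006 m and angle between jar's own z axis and vertical below 0.1 rad and height (world z) of jar below 0.01 m), for 0.2 s.
2. the plunger is pressed to its bottom stop (within 1 mm) (value of joint plunger above 0.017 m), for 0.2 s.
3. the plunger is fully up again (within 2 mm) and the first ball lies in the jar (value of joint plunger below 0.002 m and horizontal distance between ball0 and jar below 0.016 m and z of ball0 in the frame of jar between 0.003 and 0.034 m), for 0.2 s.
4. the plunger is pressed to its bottom stop a second time (value of joint plunger above 0.017 m), for 0.2 s.
5. the plunger is fully up again and the second ball lies in the jar (value of joint plunger below 0.002 m and horizontal distance between ball1 and jar below 0.016 m and z of ball1 in the frame of jar between 0.003 and 0.034 m), for 0.2 s.
At the end, for the whole second after the job is handed in: The jar stands upright and at rest on the dispenser's base plate, within 6 mm of the seat in the cradle, with the first two balls lying still in it; the other two balls are still inside the dispenser and the plunger is fully up (within 2 mm) (all of step 1 and all of step 5 and horizontal distance between ball0 and jar below 0.016 m and z of ball0 in the frame of jar between 0.003 and 0.034 m and x of each of ball2, ball3 in the frame of dispenser above 0.012 m and linear speed of jar below 0.02 m/s and linear speed of each of ball0, ball1 below 0.05 m/s); the robot touches nothing.
It fails at once if the button was pressed with more than 25 N (contact force between any of the fingers, the arm and plunger above 25 N).
It fails at once if a third ball was let out (x of any of ball2, ball3 in the frame of dispenser below 0.008 m).
It fails at once if the jar was tipped over (more than 40 degrees) (angle between jar's own z axis and vertical above 0.7 rad).
It fails at once if another thing on the bench was pushed more than 20 mm (distance of any of sample_vial, jar_lid, calipers, dish, tweezers from where it was at the start of the episode above 0.02 m).
It also fails if it takes over 59 s, if anything falls off the work surface, if the arm or the gripper's body presses on something with over 40 N, if the wrist force passes 120 N, or if a joint passes its speed limit or range.

### The arm

A 7-joint arm with a two-finger parallel gripper is mounted at the origin on a cart in front of the work surface, level with it; the furniture and walls round the work are solid. World frame = base frame: x ahead of the robot, y to its left, z up, the work surface at z = 0. Lengths are in m, angles in rad, forces in N, time in s.
With the tool pointing down it reaches from about 0.425 to 0.975 m from the base axis. Payload 16.7 kg.
Tool frame: the origin (TCP) lies on the centre line of the jaws, within the pads' length; the fingertips stand 19 mm ahead of it and the grasp point (between the pads) is the TCP; z points along the fingers, y is the line along which they close (so a half turn about z gives the same grasp; the last joint's range is limited). The gripper opens to 85 mm and grips with 20 to 120 N. Pads are 22 mm wide; open, the fingers measure 114 mm over their backs; the gripper's body (76 mm by 85 mm) begins 54 mm behind the grasp point. The pads swing forward as they close: fully open they stand 13 mm farther back than shut.
Start: joints at [1.012, 0.426, 0.074, 1.606, -0.034, 1.111, -0.067], TCP at [0.268, -0.619, 0.25] pointing down, gripper open.
Joint ranges: [-2.85, 2.85], [-0.5, 2.14], [-1.23, 1.37], [0.21, 2.46], [-1.02, 4.16], [0.16, 2.05], [-2.73, 2.73]. Speed limits (rad/s): [1.89, 1.89, 2.39, 2.39, 3.01, 3.01, 3.01].

### API

Orientations are given as a unit quaternion [w, x, y, z].
In Python, from rig import env gives the robot as it stands.
- The arm moves only by the tool apply_moves, never from a script. Its arguments are lists of equal length, an entry for each row: "xyz": the shift along the tool's x, y, z in cm, a list of three; "twist": the turn, a rotation vector about the tool's x, y, z in rad, a list of three; "claw": the finger opening in cm, from 0 to 8.54. In form: {"xyz": [[x, y, z], ...], "twist": [[ax, ay, az], ...], "claw": [claw, ...]}. A call has exactly 8 rows; each row is the pose to reach, as a shift and turn from the pose commanded when the call began, along the tool's axes at that moment; what a row does not reach only later rows make up. A row lasts 1/12 s, in which the tool goes at most 41.7 mm and 7.16 degrees, less where a joint would pass 70% of its speed; a pose out of reach is approached as far as the arm can. A call with a gripper value outside its range is refused whole. The fingers move at their own pace and stop on an object; "squeeze" is the grip in N (left out, the last holds). Time passes only in rows, so rows that repeat a pose let the fingers close, or fill a call up. It gives the time, the measured TCP pose, the force, the opening and the grip force at its end, in the units of the state.
- env.sense(): the state, without advancing time (a new reading comes with each control period).
- env.grab_frame(name): name is "scene" or "top" or "wrist"; returns a dict with "color" (480x640x3 uint8, blue, green, red), "fx", "fy", "cx", "cy" (pixels), "distortion" ([k1, k2, p1, p2, k3] as OpenCV has them; the pictures are not rectified), "rvec" (rotation vector, rad) and "tvec" (3), from world to camera coordinates, as OpenCV has them. Camera axes: x right, y down, z forward; pixel columns grow to the right and rows downward; lengths in m; the calibration is good to about 2 mm. A picture is of the moment at which its call begins. There is no depth.
- env.close_job(): hands the job in; it is judged then, once.
The state is a dict: "t": time; "joint_pos": joint angles; "joint_velocities": joint speeds; "tau": joint torques, N m; "eef_pos": TCP position; "tcp_rot": TCP orientation; "contact_force": force on the tool from outside, world axes, zero at the start; "torque": the same for the moment, N m; "grip_width": finger opening in m; "finger_force": force on a finger pad.
Only numpy, scipy, OpenCV 4.12 (cv2) and the standard library are available. Lean on these libraries where they do the work, as an engineer would, in place of code of your own. Each camera call takes 0.05 s, during which the arm holds its last target. There are 200 camera calls.

## Working session

There is one attempt and no reset: what is moved stays moved. The work goes in short steps, Python scripts to look and compute and a tool call to move; the robot and the scene stay as the last step left them, time stands still between calls to the robot, and variables do not carry over. Pictures are saved under pics/ and viewed, at most 10 in all, crops included, and the job is handed in when it is done.

Besides the shell and the picture viewer there is one more tool, called after "Call:" by a JSON object that holds its "op" and its "data". apply_moves: Moves the arm, as the interface text tells. Its arguments: {"type":"object","properties":{"xyz":{"type":"array","items":{"type":"array","items":{"type":"number"}}},"twist":{"type":"array","items":{"type":"array","items":{"type":"number"}}},"claw":{"type":"array","items":{"type":"number"}},"squeeze":{"type":"number"}},"required":["xyz","twist","claw"]}

```bash
mkdir -p pics; ls; cat > h.py <<'E'
import cv2,numpy as np
from scipy.spatial.transform import Rotation as R
from rig import env
def grab(n,save=None):
    f=env.grab_frame(n)
    if save: cv2.imwrite('pics/'+save,f['color'])
    return f
def K(f): return np.array([[f['fx'],0,f['cx']],[0,f['fy'],f['cy']],[0,0,1.]])
def ray(f,uv):
    p=cv2.undistortPoints(np.array(uv,float).reshape(-1,1,2),K(f),np.array(f['distortion']))[:,0]
    M=cv2.Rodrigues(np.array(f['rvec'],float))[0]; c=-M.T@np.array(f['tvec'],float).ravel()
    return c,np.c_[p,np.ones(len(p))]@M
def plane(f,uv,z):
    c,d=ray(f,uv); return c+d*((z-c[2])/d[:,2])[:,None]
def proj(f,P):
    return cv2.projectPoints(np.array(P,float).reshape(-1,1,3),np.array(f['rvec'],float),np.array(f['tvec'],float),K(f),np.array(f['distortion']))[0][:,0]
E
python3 - <<'E'
from h import *
import pickle
for n in ('scene','top'):
    f=grab(n,n+'0.png'); pickle.dump(f,open(n+'0.pkl','wb'))
    c,_=ray(f,[[320,240]]); print(n,c,plane(f,[[320,240]],0))
s=env.sense();print({k:np.round(v,3).tolist() for k,v in s.items()})
E
```

```text
pics
scene [-0.06924803 -0.6616331   0.5767217 ] [[0.66004763 0.11032046 0.        ]]
top [0.3183919 0.0218737 1.4384894] [[0.58312828 0.02828272 0.        ]]
{'t': 0.1, 'joint_pos': [1.012, 0.427, 0.074, 1.607, -0.034, 1.111, -0.067], 'joint_velocities': [-0.001, -0.002, -0.001, -0.001, -0.0, -0.001, 0.0], 'tau': [0.005, -95.154, 3.77, -46.441, 0.02, 0.006, 0.0], 'eef_pos': [0.268, -0.619, 0.25], 'tcp_rot': [-0.001, 0.979, 0.203, -0.0], 'contact_force': [0.529, 0.25, -0.233], 'torque': [-0.002, -0.003, -0.04], 'finger_force': 0.0, 'grip_width': 0.085}
```

View pics/top0.png

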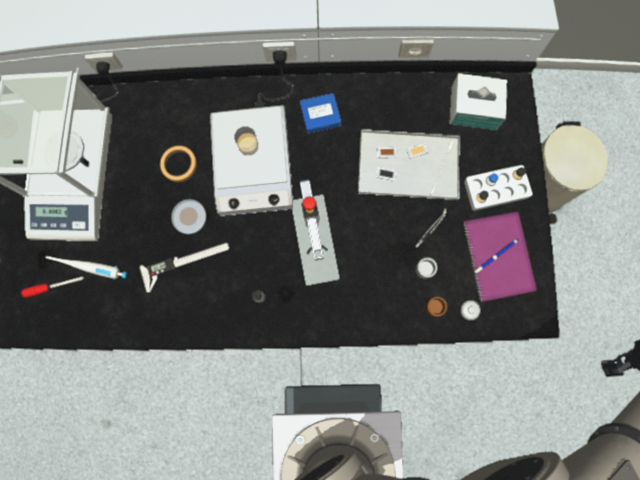

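View pics/scene0.png

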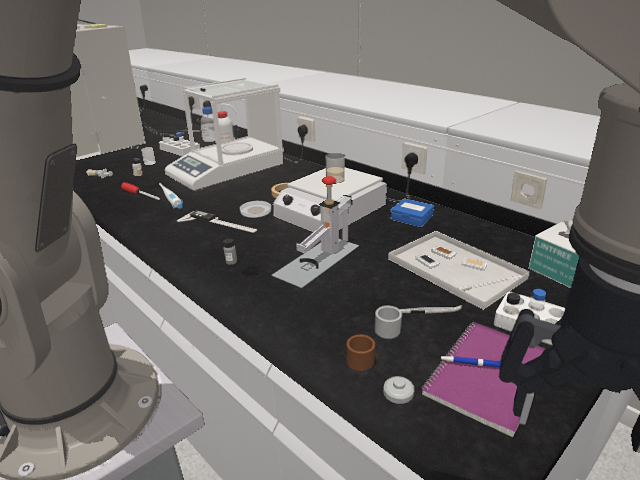

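The top view shows the dispenser's plate (front corners about (306,285) and (339,279)), the red button at (309,204) and the steel jar at (427,267). The brown decoy is at (437,306), the lid at (470,310) and the tweezers near (432,228). The scene view shows the jar at (388,321) and the button at (329,181).

```bash
cat > m.py <<'E'
from h import *
import pickle
T=pickle.load(open('top0.pkl','rb'));S=pickle.load(open('scene0.pkl','rb'))
def blob(f,mask,roi):
    x0,y0,x1,y1=roi; m=np.zeros_like(mask); m[y0:y1,x0:x1]=mask[y0:y1,x0:x1]
    cs=cv2.findContours(m,cv2.RETR_EXTERNAL,cv2.CHAIN_APPROX_NONE)[0]
    return max(cs,key=cv2.contourArea)
def red(f):
    h=cv2.cvtColor(f['color'],cv2.COLOR_BGR2HSV)
    return (((h[...,0]<6)|(h[...,0]>174))&(h[...,1]>150)&(h[...,2]>80)).astype(np.uint8)
def bright(f,t): return (cv2.cvtColor(f['color'],cv2.COLOR_BGR2GRAY)>t).astype(np.uint8)
rt=blob(T,red(T),(290,185,325,225)); rs=blob(S,red(S),(310,165,350,200))
print('red',cv2.boundingRect(rt),cv2.boundingRect(rs))
def cen(c): x,y,w,h=cv2.boundingRect(c); return [x+w/2-.5,y+h/2-.5]
c1,d1=ray(T,[cen(rt)]);c2,d2=ray(S,[cen(rs)])
A=np.c_[d1[0],-d2[0]];s=np.linalg.lstsq(A,c2-c1,rcond=None)[0]
p,q=c1+d1[0]*s[0],c2+d2[0]*s[1];print('button centre',p,q)
x,y,w,h=cv2.boundingRect(rs); 
j=blob(T,bright(T,90),(410,250,442,282));print('jar',cv2.boundingRect(j),plane(T,[cen(j)],.04), cv2.minEnclosingCircle(j))
pl=blob(T,bright(T,70),(285,180,345,290));r=cv2.minAreaRect(pl);b=cv2.boxPoints(r);print('plate',r);print(plane(T,b,.004))
hull=cv2.convexHull(pl)[:,0];print(hull.tolist())
for n,uv,z in (('vial',(259,297),.056),('brown',(437,300),.04),('lid',(470,310),.015),('tweez1',(445,210),0),('tweez2',(418,245),0),('cal',(229,246),0),('cal2',(150,290),0)): print(n,plane(T,[uv],z)[0].round(3))
E
python3 m.py
python3 - <<'E'
import cv2
a=cv2.imread('pics/top0.png')[175:295,230:390];b=cv2.imread('pics/scene0.png')[165:290,260:400]
import numpy as np
cv2.imwrite('pics/c0.png',np.vstack([cv2.resize(a,(400,300),interpolation=2),cv2.resize(b,(400,300),interpolation=2)]))
E
```

```text
red (303, 197, 13, 13) (322, 176, 14, 9)
button centre [0.63455516 0.0501017  0.18481775] [0.6338938  0.05066979 0.18466376]
jar (417, 257, 21, 21) [[ 0.50074385 -0.23474891  0.04      ]] ((426.8103332519531, 267.1896667480469), 10.553895950317383)
plate ((309.7718200683594, 230.2377166748047), (108.05912017822266, 40.94971466064453), 79.04593658447266)
[[ 0.74122076  0.13002494  0.004     ]
 [ 0.75925862  0.02481444  0.004     ]
 [ 0.48029101 -0.01984275  0.004     ]
 [ 0.4632873   0.08169782  0.004     ]]
[[309, 180], [324, 196], [330, 227], [335, 253], [339, 274], [339, 278], [337, 280], [321, 283], [310, 285], [306, 285], [305, 284], [285, 210], [285, 180]]
vial [0.437 0.179 0.056]
brown [ 0.418 -0.255  0.04 ]
lid [ 0.392 -0.343  0.015]
tweez1 [ 0.654 -0.298  0.   ]
tweez2 [ 0.563 -0.222  0.   ]
cal [0.574 0.262 0.   ]
cal2 [0.464 0.468 0.   ]
```

View pics/c0.png

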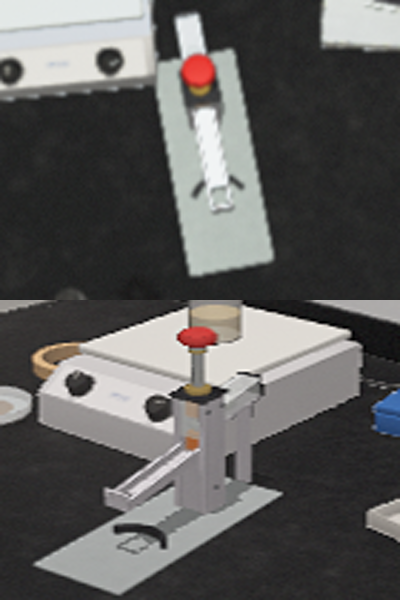

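The crop shows the plate's outline clearly: full-image corners are about FR (339,279), FL (306,285), BR (323,194) and BL (293,200). The button is on its stem above the tower.

```bash
cat >> h.py <<'E'
def go(target,yaw):
    """shift (cm) & twist for tool-down pose at world target, tool x at yaw"""
    s=env.sense(); w,x,y,z=s['tcp_rot']; r=R.from_quat([x,y,z,w])
    g=R.from_euler('z',yaw)*R.from_euler('x',np.pi)
    print('t',round(s['t'],2),'at',s['eef_pos'].round(4) if hasattr(s['eef_pos'],'round') else s['eef_pos'],'xyz',(r.inv().apply(np.array(target)-s['eef_pos'])*100).round(2),'twist',(r.inv()*g).as_rotvec().round(3),'F',np.round(s['contact_force'],2))
E
python3 - <<'E'
from h import *
import pickle
T=pickle.load(open('top0.pkl','rb'))
FR,FL,BR,BL=plane(T,[(339.2,278.6),(306,285.4),(322.8,194.2),(293.2,200)],.004)
print(FR,FL,BR,BL)
n=np.linalg.norm
print('len',n(FR-BR),n(FL-BL),'wid',n(FR-FL),n(BR-BL))
a=(BR-FR)[:2]; b=(FL-FR)[:2]; print('yaw',np.arctan2(a[1],a[0]),np.arctan2(-b[0],b[1]))
F=(FR+FL)[:2]/2; 
for yaw in (np.arctan2(a[1],a[0]),):
    u=np.array([np.cos(yaw),np.sin(yaw)]); print('origin',F+.138*u,'seat',F+.066*u,'axis',F+.162*u)
    print('seat from button',np.array([.6342,.0504])-.096*u)
go([.501,-.235,.12],a[1]/a[0])
E
```

```text
[ 0.48235943 -0.01753838  0.004     ] [0.46737695 0.0663656  0.004     ] [0.7026252  0.01797642 0.004     ] [0.68930361 0.09482771 0.004     ]
len 0.22311053354142468 0.2237443503298157 wid 0.08523116524724368 0.07799734866969796
yaw 0.15986028278857545 0.17670453542961262
origin [0.61110863 0.04638049] seat [0.54002666 0.03491951] axis [0.63480262 0.05020081]
seat from button [0.53942404 0.03511869]
t 0.1 at [ 0.2682 -0.6191  0.2497] xyz [ 36.63 -25.97  13.  ] twist [-0.001  0.     0.248] F [ 0.53  0.25 -0.23]
```

The plate measures 223 x 85 mm with yaw about 0.165. The two seat estimates, from the plate and from the button, agree at (0.540, 0.035). Next I'll move above the jar.

Call:
{"op": "apply_moves", "data": {"xyz": [[4,-3,0],[8,-6,0.5],[12,-9,1],[16,-12,2],[20,-15,3],[24,-17.5,4],[28,-20,5],[32,-23,6]], "twist": [[0,0,0.05],[0,0,0.1],[0,0,0.15],[0,0,0.2],[0,0,0.248],[0,0,0.248],[0,0,0.248],[0,0,0.248]], "claw": [8.5,8.5,8.5,8.5,8.5,8.5,8.5,8.5], "squeeze": 30}}

```text
t: 0.77
eef_pos: [0.4371, -0.3345, 0.2032]
tcp_rot: [0.0, 0.997, 0.08, 0.0]
contact_force: [0.9, -0.5, 0.1]
grip_width: 0.0852
finger_force: 0.0
```

```bash
python3 -c "
from h import *
go([.501,-.235,.12],.165)"
```

```text
t 0.77 at [ 0.4371 -0.3345  0.2032] xyz [ 7.9  -8.8   8.32] twist [ 0.    -0.    -0.004] F [ 0.9  -0.54  0.06]
```

Call:
{"op": "apply_moves", "data": {"xyz": [[2,-2.2,1],[4,-4.4,2],[6,-6.6,3],[7.9,-8.8,4],[7.9,-8.8,5],[7.9,-8.8,6],[7.9,-8.8,6],[7.9,-8.8,6]], "twist": [[0,0,0],[0,0,0],[0,0,0],[0,0,0],[0,0,0],[0,0,0],[0,0,0],[0,0,0]], "claw": [8.5,8.5,8.5,8.5,8.5,8.5,8.5,8.5]}}

```text
t: 1.43
eef_pos: [0.4994, -0.2379, 0.143]
tcp_rot: [-0.0, 0.997, 0.08, -0.001]
contact_force: [0.1, 0.1, 0.5]
grip_width: 0.0851
finger_force: 0.0
```

```bash
python3 - <<'E'
from h import *
go([.501,-.235,.028],.165)
f=grab('wrist','w1.png')
print(proj(f,[[.501,-.235,.04],[.501,-.235,0],[.525,-.235,.04]]))
go([.501,-.235,.028],.165)
E
```

```text
t 1.43 at [ 0.4994 -0.2379  0.143 ] xyz [ 0.22 -0.25 11.5 ] twist [-0.     0.001 -0.006] F [0.08 0.1  0.47]
[[320.20892779 240.60370476]
 [321.04985683 224.85395906]
 [326.5612384  201.4962215 ]]
t 1.48 at [ 0.4997 -0.2381  0.1436] xyz [ 0.18 -0.28 11.56] twist [ 0.     0.    -0.006] F [-0.24 -0.98  0.4 ]
```

View pics/w1.png

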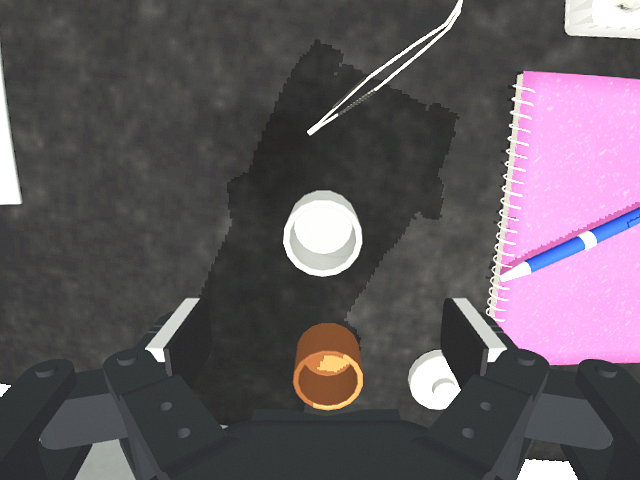

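The wrist view shows the jar's rim centred at about (322,236), so the jar is at roughly (0.504, -0.236). The fingers have a clear path down beside it. Descending.

Call:
{"op": "apply_moves", "data": {"xyz": [[0.2,-0.1,2.5],[0.4,-0.16,5],[0.4,-0.16,7.5],[0.4,-0.16,9.5],[0.4,-0.16,10.8],[0.4,-0.16,11.5],[0.4,-0.16,11.5],[0.4,-0.16,11.5]], "twist": [[0,0,0],[0,0,0],[0,0,0],[0,0,0],[0,0,0],[0,0,0],[0,0,0],[0,0,0]], "claw": [8.5,8.5,8.5,8.5,8.5,8.5,8.5,8.5]}}

```text
t: 2.15
eef_pos: [0.5042, -0.2353, 0.0292]
tcp_rot: [0.0, 0.997, 0.08, 0.0]
contact_force: [0.6, 0.5, -0.1]
grip_width: 0.0849
finger_force: 0.0
```

Call:
{"op": "apply_moves", "data": {"xyz": [[0,0,0],[0,0,0],[0,0,0],[0,0,0],[0,0,0],[0,0,0],[0,0,0],[0,0,0]], "twist": [[0,0,0],[0,0,0],[0,0,0],[0,0,0],[0,0,0],[0,0,0],[0,0,0],[0,0,0]], "claw": [7,6.2,5.6,5.2,5,4.8,4.6,4.4], "squeeze": 30}}

```text
t: 2.82
eef_pos: [0.5042, -0.2348, 0.0291]
tcp_rot: [0.0, 0.997, 0.08, 0.0]
contact_force: [-3.2, 0.4, 10.5]
grip_width: 0.0475
finger_force: 29.3
```

Call:
{"op": "apply_moves", "data": {"xyz": [[0,0,0],[0,0,0],[0,0,0],[0,0,0],[0,0,0],[0,0,0],[0,0,0],[0,0,0]], "twist": [[0,0,0],[0,0,0],[0,0,0],[0,0,0],[0,0,0],[0,0,0],[0,0,0],[0,0,0]], "claw": [4,4,4,4,4,4,4,4]}}

```text
t: 3.48
eef_pos: [0.5042, -0.2348, 0.0291]
tcp_rot: [0.0, 0.997, 0.08, 0.0]
contact_force: [-2.5, 1.0, 9.5]
grip_width: 0.0473
finger_force: 29.3
```

Call:
{"op": "apply_moves", "data": {"xyz": [[0,0,-1.5],[0,0,-3],[0.3,-2,-4],[0.8,-5.5,-4],[1.3,-9,-4],[1.8,-13,-4],[2.3,-17,-4],[2.8,-20,-4]], "twist": [[0,0,0],[0,0,0],[0,0,0],[0,0,0],[0,0,0],[0,0,0],[0,0,0],[0,0,0]], "claw": [4,4,4,4,4,4,4,4]}}

```text
t: 4.15
eef_pos: [0.4988, -0.0297, 0.0685]
tcp_rot: [-0.0, 0.997, 0.081, -0.0]
contact_force: [0.8, 0.6, -2.8]
grip_width: 0.0474
finger_force: 32.3
```

```bash
python3 -c "
from h import *
go([.4965,.028,.05],.165)"
```

```text
t 4.15 at [ 0.4988 -0.0297  0.0685] xyz [ 0.7  -5.73  1.85] twist [-0.001  0.    -0.003] F [ 0.77  0.57 -2.76]
```

Call:
{"op": "apply_moves", "data": {"xyz": [[-0.3,-2.5,0],[-0.8,-4.5,0],[-0.9,-5.7,0],[-0.9,-5.7,0.8],[-0.9,-5.7,1.8],[-0.9,-5.7,1.8],[-0.9,-5.7,1.8],[-0.9,-5.7,1.8]], "twist": [[0,0,0],[0,0,0],[0,0,0],[0,0,0],[0,0,0],[0,0,0],[0,0,0],[0,0,0]], "claw": [4,4,4,4,4,4,4,4]}}

```text
t: 4.82
eef_pos: [0.4816, 0.0212, 0.0502]
tcp_rot: [0.0, 0.997, 0.08, -0.0]
contact_force: [1.5, 0.5, -2.9]
grip_width: 0.0472
finger_force: 32.3
```

```bash
python3 - <<'E'
from h import *
go([.4965,.028,.05],.165)
f=grab('wrist','w2.png');g=grab('scene')
cv2.imwrite('pics/s2.png',cv2.resize(g['color'][170:300,230:390],(640,520),interpolation=2))
c=np.array([.5397,.035]);u=np.array([.986,.164]);v=np.array([-.164,.986])
def P(x,y,z): q=c+u*(x+.072)+v*y; return [*q,z]
print(proj(f,[P(-.138,.043,.004),P(-.138,-.043,.004),P(-.086,.011,.069),P(-.086,-.011,.069)]).round(0))
E
```

```text
t 4.82 at [0.4816 0.0212 0.0502] xyz [ 1.58 -0.44  0.02] twist [ 0.     0.001 -0.006] F [ 1.47  0.55 -2.87]
[[224. 292.]
 [407. 291.]
 [266. 210.]
 [347. 209.]]
```

View pics/w2.png

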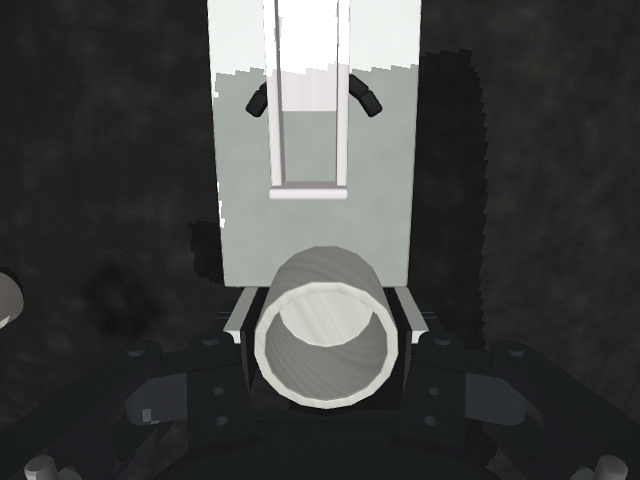

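The wrist view shows the nose at x 269–348 px and the plate's front corners at (224,286) and (407,286). The lateral position matches within 1 mm, and the seat lies about 3 mm further forward. The jar hangs upright, centred in the grip. Next I'll line it up, lower it almost to the plate, then slide it in.

Call:
{"op": "apply_moves", "data": {"xyz": [[0.9,-0.41,0],[1.8,-0.41,0],[1.8,-0.41,0.8],[1.8,-0.41,1.4],[1.8,-0.41,1.65],[1.8,-0.41,1.68],[1.8,-0.41,1.68],[1.8,-0.41,1.68]], "twist": [[0,0,0],[0,0,0],[0,0,0],[0,0,0],[0,0,0],[0,0,0],[0,0,0],[0,0,0]], "claw": [4,4,4,4,4,4,4,4]}}

```text
t: 5.58
eef_pos: [0.4983, 0.0289, 0.0333]
tcp_rot: [0.0, 0.997, 0.08, -0.0]
contact_force: [0.3, -0.4, -2.3]
grip_width: 0.0474
finger_force: 32.3
```

```bash
python3 -c "
from h import *
go([.5425,.0355,.0331],.165)"
```

```text
t 5.58 at [0.4983 0.0289 0.0333] xyz [4.47 0.06 0.02] twist [-0.     0.001 -0.004] F [ 0.29 -0.41 -2.32]
```

Call:
{"op": "apply_moves", "data": {"xyz": [[0.6,0.01,0.02],[1.2,0.02,0.03],[1.8,0.03,0.04],[2.4,0.04,0.05],[3.0,0.05,0.05],[3.5,0.06,0.05],[3.9,0.06,0.05],[3.9,0.06,0.05]], "twist": [[0,0,0],[0,0,0],[0,0,0],[0,0,0],[0,0,0],[0,0,0],[0,0,0],[0,0,0]], "claw": [4,4,4,4,4,4,4,4]}}

```text
t: 6.25
eef_pos: [0.5383, 0.0348, 0.0332]
tcp_rot: [-0.0, 0.997, 0.08, 0.0]
contact_force: [-0.1, -0.2, -2.9]
grip_width: 0.0475
finger_force: 32.3
```

Call:
{"op": "apply_moves", "data": {"xyz": [[0.1,0,0.02],[0.2,0,0.04],[0.3,0,0.05],[0.4,0,0.06],[0.5,0,0.06],[0.55,0,0.06],[0.55,0,0.06],[0.55,0,0.06]], "twist": [[0,0,0],[0,0,0],[0,0,0],[0,0,0],[0,0,0],[0,0,0],[0,0,0],[0,0,0]], "claw": [4,4,4,4,4,4,4,4]}}

```text
t: 6.92
eef_pos: [0.5386, 0.0349, 0.033]
tcp_rot: [0.0, 0.997, 0.08, -0.004]
contact_force: [-28.7, -2.0, 39.6]
grip_width: 0.0475
finger_force: 35.7
```

```bash
python3 - <<'E'
from h import *
go([.5425,.0355,.0331],.165)
f=grab('wrist','w3.png')
E
```

```text
t 6.92 at [0.5386 0.0349 0.033 ] xyz [ 0.39 -0.   -0.01] twist [ 0.     0.008 -0.004] F [-28.73  -1.99  39.63]
```

View pics/w3.png

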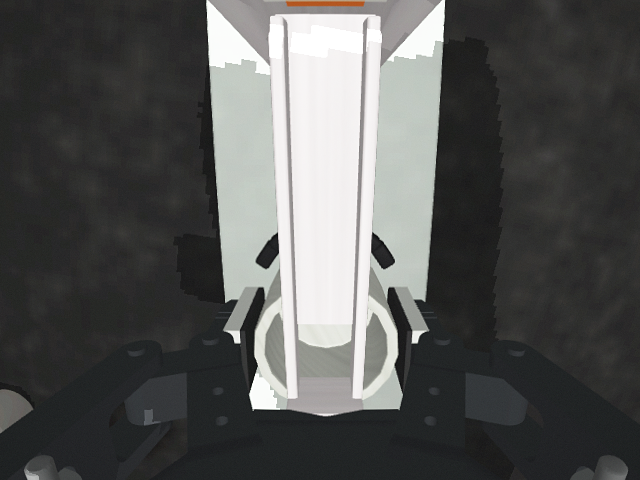

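The wrist view shows the jar under the nose. The arc ends are visible at about (265,266) and (383,266), and the nose's front edge is at y of about 410. I'll check whether the jar or a finger is what touched.

```bash
python3 - <<'E'
from h import *
f=grab('wrist')
s=env.sense()['eef_pos'];print(s, env.sense()['contact_force'])
u=np.array([.986,.164]);v=np.array([-.164,.986])
def sh(n,uv,z):
    p=plane(f,uv,z)[:,:2]-s[:2]; print(n,np.c_[p@u,p@v].round(4)*1000)
sh('rimL/R',[(254,340),(398,340)],.044)
sh('rim back/front',[(326,282),(326,408)],.044)
sh('nose front mid',[(325,413),(325,406)],.069)
sh('arc tips',[(264,268),(257,262),(276,234),(385,268),(395,263),(374,234)],.012)
sh('finger in-edge tip',[(263,290),(388,290)],.02)
E
```

```text
[0.53861567 0.03487628 0.03302489] [-30.30798354  -1.01574766  40.144452  ]
rimL/R [[  1.4  22.3]
 [  1.2 -24.2]]
rim back/front [[ 21.5  -1. ]
 [-25.3  -0.8]]
nose front mid [[-6.2 -0.6]
 [-3.9 -0.6]]
arc tips [[ 14.3  23.2]
 [ 16.8  25.8]
 [ 28.   17.9]
 [ 14.1 -24. ]
 [ 16.1 -27.8]
 [ 27.9 -19.3]]
finger in-edge tip [[  8.5  22.6]
 [  8.3 -24.2]]
```

I pressed down too much, which confuses contact with friction. I'll back off, raise slightly and slide again.

Call:
{"op": "apply_moves", "data": {"xyz": [[-0.2,0,-0.06],[-0.5,0,-0.1],[-0.8,0,-0.12],[-1.0,0,-0.12],[-1.0,0,-0.12],[-1.0,0,-0.12],[-1.0,0,-0.12],[-1.0,0,-0.12]], "twist": [[0,0,0],[0,0,0],[0,0,0],[0,0,0],[0,0,0],[0,0,0],[0,0,0],[0,0,0]], "claw": [4,4,4,4,4,4,4,4]}}

```text
t: 7.68
eef_pos: [0.533, 0.0339, 0.0337]
tcp_rot: [-0.0, 0.997, 0.08, 0.0]
contact_force: [0.3, 0.1, -3.3]
grip_width: 0.0476
finger_force: 32.3
```

```bash
python3 -c "
from h import *
go([.5425,.0355,.0331],.165)"
```

```text
t 7.68 at [0.533  0.0339 0.0337] xyz [ 0.96 -0.    0.06] twist [-0.    -0.    -0.004] F [ 0.33  0.12 -3.3 ]
```

Call:
{"op": "apply_moves", "data": {"xyz": [[0.1,0,-0.05],[0.2,0,-0.05],[0.3,0,-0.05],[0.4,0,-0.05],[0.5,0,-0.05],[0.6,0,-0.05],[0.7,0,-0.05],[0.75,0,-0.05]], "twist": [[0,0,0],[0,0,0],[0,0,0],[0,0,0],[0,0,0],[0,0,0],[0,0,0],[0,0,0]], "claw": [4,4,4,4,4,4,4,4]}}

```text
t: 8.35
eef_pos: [0.5405, 0.0351, 0.0343]
tcp_rot: [-0.0, 0.997, 0.08, 0.0]
contact_force: [-0.0, -0.8, -2.5]
grip_width: 0.0471
finger_force: 32.3
```

Free this time, so the earlier stop was friction on the plate. I'll continue gently.

Call:
{"op": "apply_moves", "data": {"xyz": [[0.05,0,0],[0.1,0,0],[0.15,0,0],[0.2,0,0],[0.25,0,0],[0.3,0,0],[0.3,0,0],[0.3,0,0]], "twist": [[0,0,0],[0,0,0],[0,0,0],[0,0,0],[0,0,0],[0,0,0],[0,0,0],[0,0,0]], "claw": [4,4,4,4,4,4,4,4]}}

```text
t: 9.02
eef_pos: [0.5433, 0.0356, 0.0344]
tcp_rot: [-0.0, 0.997, 0.08, 0.0]
contact_force: [-0.0, 0.2, -2.7]
grip_width: 0.0475
finger_force: 32.3
```

Call:
{"op": "apply_moves", "data": {"xyz": [[0.05,0,0],[0.1,0,0],[0.15,0,0],[0.2,0,0],[0.25,0,0],[0.3,0,0],[0.3,0,0],[0.3,0,0]], "twist": [[0,0,0],[0,0,0],[0,0,0],[0,0,0],[0,0,0],[0,0,0],[0,0,0],[0,0,0]], "claw": [4,4,4,4,4,4,4,4]}}

```text
t: 9.68
eef_pos: [0.5446, 0.0359, 0.034]
tcp_rot: [0.0, 0.997, 0.08, -0.002]
contact_force: [-9.3, 0.7, 3.5]
grip_width: 0.0472
finger_force: 32.8
```

```bash
python3 -c "
from h import *
go([.5425,.0355,.0331],.165)"
```

```text
t 9.68 at [0.5446 0.0359 0.034 ] xyz [-0.22  0.01  0.09] twist [-0.     0.003 -0.004] F [-9.31  0.68  3.48]
```

Contact at TCP x = 0.5446, right where the arc was predicted. I'll relax, lower onto the plate and open.

Call:
{"op": "apply_moves", "data": {"xyz": [[-0.1,0,0.03],[-0.15,0,0.06],[-0.15,0,0.08],[-0.15,0,0.1],[-0.15,0,0.1],[-0.15,0,0.1],[-0.15,0,0.1],[-0.15,0,0.1]], "twist": [[0,0,0],[0,0,0],[0,0,0],[0,0,0],[0,0,0],[0,0,0],[0,0,0],[0,0,0]], "claw": [4,4,4,4,4,4,4,4]}}

```text
t: 10.35
eef_pos: [0.5444, 0.0359, 0.0332]
tcp_rot: [-0.0, 0.997, 0.08, -0.0]
contact_force: [-6.2, 1.2, 1.4]
grip_width: 0.0475
finger_force: 32.6
```

Call:
{"op": "apply_moves", "data": {"xyz": [[0,0,0],[0,0,0],[0,0,0],[0,0,0],[0,0,0],[0,0,0],[0,0,0],[0,0,0]], "twist": [[0,0,0],[0,0,0],[0,0,0],[0,0,0],[0,0,0],[0,0,0],[0,0,0],[0,0,0]], "claw": [4.9,5.1,5.3,5.6,6,6.4,6.8,7]}}

```text
t: 11.02
eef_pos: [0.5448, 0.0358, 0.0333]
tcp_rot: [-0.0, 0.997, 0.08, 0.0]
contact_force: [-1.2, -0.2, 0.8]
grip_width: 0.0696
finger_force: 0.0
```

Call:
{"op": "apply_moves", "data": {"xyz": [[-0.5,0,0],[-2,0,0],[-4,0,0],[-6,0,0],[-7,0,-1],[-7,0,-4],[-7,0,-7],[-7,0,-9]], "twist": [[0,0,0],[0,0,0],[0,0,0],[0,0,0],[0,0,0],[0,0,0],[0,0,0],[0,0,0]], "claw": [7.5,7.5,7.5,7.5,7.5,7.5,7.5,7.5]}}

```text
t: 11.68
eef_pos: [0.4755, 0.0246, 0.1255]
tcp_rot: [-0.0, 0.997, 0.08, 0.001]
contact_force: [1.9, 0.2, 0.9]
grip_width: 0.0751
finger_force: 0.0
```

```bash
python3 - <<'E'
from h import *
import pickle
go([.48,.02,.2],.165)
f=grab('wrist','w4.png');pickle.dump(f,open('w4.pkl','wb'))
E
```

```text
t 11.68 at [0.4755 0.0246 0.1255] xyz [ 0.38  0.52 -7.45] twist [-0.    -0.001 -0.004] F [1.85 0.15 0.89]
```

View pics/w4.png

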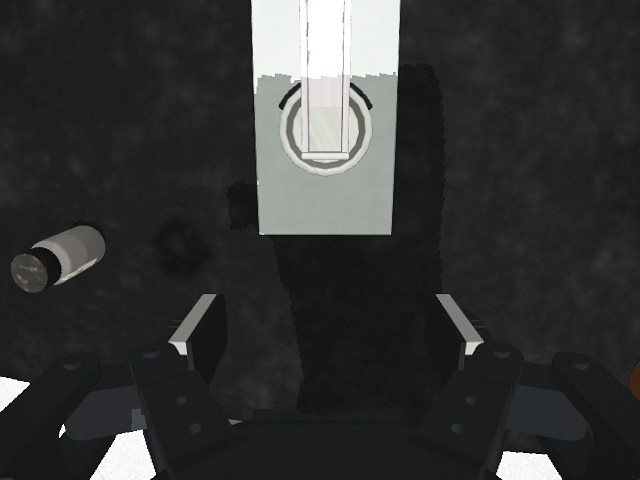

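The jar sits squarely in the black arc, with its rim centred at (326,130) under the nose, symmetric and home. Next I'll rise, close the fingers and go above the button.

Call:
{"op": "apply_moves", "data": {"xyz": [[0,0,-3],[0,0,-6],[0,0,-9],[2,0,-11],[5,0,-11],[9,0,-11],[12.5,0,-11],[16.3,0,-11]], "twist": [[0,0,0],[0,0,0],[0,0,0],[0,0,0],[0,0,0],[0,0,0],[0,0,0],[0,0,0]], "claw": [6,4,3,2,1,0,0,0]}}

```text
t: 12.4
eef_pos: [0.6376, 0.0508, 0.2334]
tcp_rot: [0.0, 0.997, 0.08, 0.0]
contact_force: [-0.9, 0.9, -0.5]
grip_width: -0.0001
finger_force: 0.0
```

```bash
python3 - <<'E'
from h import *
go([.637,.051,.22],.165)
f=grab('wrist','w5.png');g=grab('scene')
x=cv2.resize(g['color'][120:260,260:400],(600,600),interpolation=2)
cv2.imwrite('pics/c5.png',np.hstack([cv2.resize(f['color'],(480,360)),x[150:510,120:440]]))
go([.637,.051,.22],.165)
print(proj(f,[[.637,.051,.19],[.6345,.0503,.19]]), proj(g,[[.637,.051,.19]]))
E
```

```text
t 12.4 at [0.6376 0.0508 0.2334] xyz [-0.06 -0.03  1.34] twist [ 0.    -0.    -0.004] F [-0.85  0.86 -0.48]
t 12.5 at [0.64   0.0518 0.2319] xyz [-0.31  0.03  1.19] twist [-0.001 -0.    -0.004] F [-0.24 -0.31 -0.21]
[[323.20716908 282.24195378]
 [323.86003052 287.50795167]] [[329.35555559 177.34575079]]
```

View pics/c5.png

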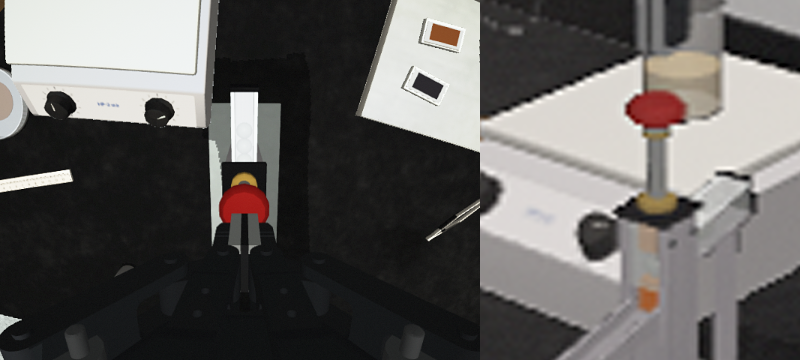

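The button is centred under the closed fingertips, within about 2 mm along x (red at x of about 325 in the full image). Now I'll descend and feel for contact.

Call:
{"op": "apply_moves", "data": {"xyz": [[-0.15,0,0.4],[-0.15,0,0.8],[-0.15,0,1.2],[-0.15,0,1.5],[-0.15,0,1.7],[-0.15,0,1.9],[-0.15,0,1.9],[-0.15,0,1.9]], "twist": [[0,0,0],[0,0,0],[0,0,0],[0,0,0],[0,0,0],[0,0,0],[0,0,0],[0,0,0]], "claw": [0,0,0,0,0,0,0,0]}}

```text
t: 13.17
eef_pos: [0.635, 0.0504, 0.2145]
tcp_rot: [-0.0, 0.997, 0.08, 0.0]
contact_force: [-0.0, 0.4, 1.2]
grip_width: 0.0
finger_force: 0.0
```

Call:
{"op": "apply_moves", "data": {"xyz": [[0,0,0.07],[0,0,0.14],[0,0,0.21],[0,0,0.28],[0,0,0.35],[0,0,0.4],[0,0,0.4],[0,0,0.4]], "twist": [[0,0,0],[0,0,0],[0,0,0],[0,0,0],[0,0,0],[0,0,0],[0,0,0],[0,0,0]], "claw": [0,0,0,0,0,0,0,0]}}

```text
t: 13.83
eef_pos: [0.6351, 0.0505, 0.2103]
tcp_rot: [-0.0, 0.997, 0.08, -0.0]
contact_force: [-0.2, -0.4, 0.4]
grip_width: 0.0002
finger_force: 0.0
```

Call:
{"op": "apply_moves", "data": {"xyz": [[0.2,0,0.06],[0.3,0,0.12],[0.3,0,0.18],[0.3,0,0.24],[0.3,0,0.3],[0.3,0,0.3],[0.3,0,0.3],[0.3,0,0.3]], "twist": [[0,0,0],[0,0,0],[0,0,0],[0,0,0],[0,0,0],[0,0,0],[0,0,0],[0,0,0]], "claw": [0,0,0,0,0,0,0,0]}}

```text
t: 14.5
eef_pos: [0.6381, 0.051, 0.2074]
tcp_rot: [-0.0, 0.997, 0.08, 0.0]
contact_force: [0.7, -0.8, 1.7]
grip_width: 0.0005
finger_force: 0.7
```

Call:
{"op": "apply_moves", "data": {"xyz": [[0,0,0.06],[0,0,0.12],[0,0,0.18],[0,0,0.24],[0,0,0.3],[0,0,0.3],[0,0,0.3],[0,0,0.3]], "twist": [[0,0,0],[0,0,0],[0,0,0],[0,0,0],[0,0,0],[0,0,0],[0,0,0],[0,0,0]], "claw": [0,0,0,0,0,0,0,0]}}

```text
t: 15.17
eef_pos: [0.6381, 0.0509, 0.2043]
tcp_rot: [-0.0, 0.997, 0.08, 0.0]
contact_force: [1.4, -1.2, 2.2]
grip_width: 0.0
finger_force: 1.0
```

Contact began near TCP z of about 0.207, so the stop should be near 0.188. Pressing on.

Call:
{"op": "apply_moves", "data": {"xyz": [[0,0,0.15],[0,0,0.3],[0,0,0.45],[0,0,0.6],[0,0,0.75],[0,0,0.9],[0,0,1.0],[0,0,1.0]], "twist": [[0,0,0],[0,0,0],[0,0,0],[0,0,0],[0,0,0],[0,0,0],[0,0,0],[0,0,0]], "claw": [0,0,0,0,0,0,0,0]}}

```text
t: 15.83
eef_pos: [0.638, 0.051, 0.1942]
tcp_rot: [-0.0, 0.997, 0.08, -0.0]
contact_force: [1.0, -0.3, 4.4]
grip_width: -0.0004
finger_force: 2.0
```

Call:
{"op": "apply_moves", "data": {"xyz": [[0,0,0.05],[0,0,0.1],[0,0,0.15],[0,0,0.2],[0,0,0.25],[0,0,0.3],[0,0,0.3],[0,0,0.3]], "twist": [[0,0,0],[0,0,0],[0,0,0],[0,0,0],[0,0,0],[0,0,0],[0,0,0],[0,0,0]], "claw": [0,0,0,0,0,0,0,0]}}

```text
t: 16.5
eef_pos: [0.6381, 0.051, 0.1914]
tcp_rot: [-0.0, 0.997, 0.08, 0.0]
contact_force: [0.9, 0.5, 4.3]
grip_width: -0.0002
finger_force: 2.4
```

Call:
{"op": "apply_moves", "data": {"xyz": [[0,0,0.03],[0,0,0.06],[0,0,0.09],[0,0,0.12],[0,0,0.15],[0,0,0.15],[0,0,0.15],[0,0,0.15]], "twist": [[0,0,0],[0,0,0],[0,0,0],[0,0,0],[0,0,0],[0,0,0],[0,0,0],[0,0,0]], "claw": [0,0,0,0,0,0,0,0]}}

```text
t: 17.17
eef_pos: [0.6382, 0.051, 0.1903]
tcp_rot: [-0.0, 0.997, 0.08, 0.0]
contact_force: [-0.2, 0.4, 8.8]
grip_width: 0.0
finger_force: 4.4
```

Call:
{"op": "apply_moves", "data": {"xyz": [[0,0,0.02],[0,0,0.04],[0,0,0.06],[0,0,0.08],[0,0,0.1],[0,0,0.1],[0,0,0.1],[0,0,0.1]], "twist": [[0,0,0],[0,0,0],[0,0,0],[0,0,0],[0,0,0],[0,0,0],[0,0,0],[0,0,0]], "claw": [0,0,0,0,0,0,0,0]}}

```text
t: 17.83
eef_pos: [0.6384, 0.051, 0.1898]
tcp_rot: [-0.0, 0.997, 0.08, 0.001]
contact_force: [-1.2, 0.6, 14.6]
grip_width: 0.0001
finger_force: 7.0
```

At the bottom stop with 14.6 N. Hold, then let it up.

Call:
{"op": "apply_moves", "data": {"xyz": [[0,0,0],[0,0,0],[0,0,0],[0,0,0],[0,0,0],[0,0,0],[0,0,0],[0,0,0]], "twist": [[0,0,0],[0,0,0],[0,0,0],[0,0,0],[0,0,0],[0,0,0],[0,0,0],[0,0,0]], "claw": [0,0,0,0,0,0,0,0]}}

```text
t: 18.5
eef_pos: [0.6384, 0.051, 0.1898]
tcp_rot: [-0.0, 0.997, 0.08, 0.001]
contact_force: [-1.1, 0.7, 14.0]
grip_width: 0.0002
finger_force: 7.0
```

Call:
{"op": "apply_moves", "data": {"xyz": [[0,0,-0.3],[0,0,-0.6],[0,0,-1.0],[0,0,-1.4],[0,0,-1.8],[0,0,-2.2],[0,0,-2.3],[0,0,-2.3]], "twist": [[0,0,0],[0,0,0],[0,0,0],[0,0,0],[0,0,0],[0,0,0],[0,0,0],[0,0,0]], "claw": [0,0,0,0,0,0,0,0]}}

```text
t: 19.17
eef_pos: [0.6379, 0.0509, 0.2119]
tcp_rot: [-0.0, 0.997, 0.08, -0.0]
contact_force: [-0.1, -0.0, -0.1]
grip_width: -0.0001
finger_force: 0.0
```

Call:
{"op": "apply_moves", "data": {"xyz": [[0,0,0],[0,0,0],[0,0,0],[0,0,0],[0,0,0],[0,0,0],[0,0,0],[0,0,0]], "twist": [[0,0,0],[0,0,0],[0,0,0],[0,0,0],[0,0,0],[0,0,0],[0,0,0],[0,0,0]], "claw": [0,0,0,0,0,0,0,0]}}

```text
t: 19.83
eef_pos: [0.638, 0.051, 0.2118]
tcp_rot: [-0.0, 0.997, 0.08, -0.0]
contact_force: [0.3, -0.1, 0.5]
grip_width: 0.0003
finger_force: 0.0
```

```bash
python3 - <<'E'
from h import *
go([.638,.051,.2075],.165)
g=grab('scene');t=grab('top')
a=cv2.resize(g['color'][165:285,270:370],(500,600),interpolation=2);b=cv2.resize(t['color'][190:270,290:340],(300,600)[:2],interpolation=2)
cv2.imwrite('pics/c6.png',np.hstack([a,b]))
E
```

```text
t 19.83 at [0.638  0.051  0.2118] xyz [-0.   -0.01  0.43] twist [-0.     0.    -0.004] F [ 0.28 -0.11  0.54]
```

View pics/c6.png

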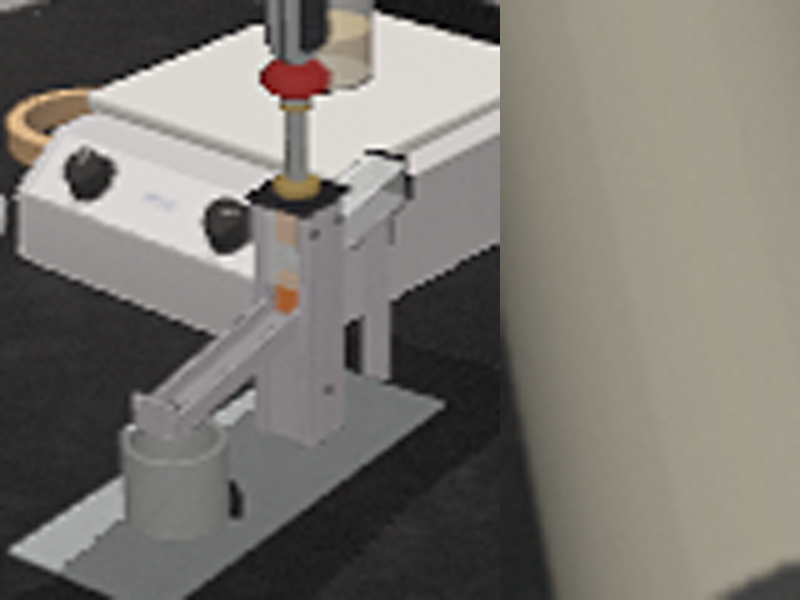

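The scene crop shows the plunger fully up, the jar home in the cradle and no ball stuck in the chute. The first press behaved as it should (the top view is blocked by the arm). Second press, the same way.

Call:
{"op": "apply_moves", "data": {"xyz": [[0,0,0.3],[0,0,0.5],[0,0,0.75],[0,0,1.0],[0,0,1.25],[0,0,1.5],[0,0,1.75],[0,0,1.9]], "twist": [[0,0,0],[0,0,0],[0,0,0],[0,0,0],[0,0,0],[0,0,0],[0,0,0],[0,0,0]], "claw": [0,0,0,0,0,0,0,0]}}

```text
t: 20.6
eef_pos: [0.6381, 0.051, 0.1926]
tcp_rot: [-0.0, 0.997, 0.08, 0.0]
contact_force: [1.4, 1.2, 5.0]
grip_width: 0.0001
finger_force: 2.6
```

Call:
{"op": "apply_moves", "data": {"xyz": [[0,0,0.05],[0,0,0.1],[0,0,0.15],[0,0,0.2],[0,0,0.25],[0,0,0.3],[0,0,0.33],[0,0,0.36]], "twist": [[0,0,0],[0,0,0],[0,0,0],[0,0,0],[0,0,0],[0,0,0],[0,0,0],[0,0,0]], "claw": [0,0,0,0,0,0,0,0]}}

```text
t: 21.27
eef_pos: [0.6384, 0.051, 0.1899]
tcp_rot: [-0.0, 0.997, 0.08, 0.001]
contact_force: [-1.0, -1.8, 12.0]
grip_width: -0.0005
finger_force: 6.2
```

Back at the stop with 12 N. Hold, then release fully.

Call:
{"op": "apply_moves", "data": {"xyz": [[0,0,0],[0,0,0],[0,0,0],[0,0,0],[0,0,0],[0,0,0],[0,0,0],[0,0,0]], "twist": [[0,0,0],[0,0,0],[0,0,0],[0,0,0],[0,0,0],[0,0,0],[0,0,0],[0,0,0]], "claw": [0,0,0,0,0,0,0,0]}}

```text
t: 21.93
eef_pos: [0.6384, 0.051, 0.19]
tcp_rot: [-0.0, 0.997, 0.08, 0.001]
contact_force: [-1.6, -0.0, 12.7]
grip_width: 0.0001
finger_force: 5.7
```

Call:
{"op": "apply_moves", "data": {"xyz": [[0,0,0],[0,0,0],[0,0,0],[0,0,0],[0,0,-0.1],[0,0,-0.4],[0,0,-0.8],[0,0,-1.2]], "twist": [[0,0,0],[0,0,0],[0,0,0],[0,0,0],[0,0,0],[0,0,0],[0,0,0],[0,0,0]], "claw": [0,0,0,0,0,0,0,0]}}

```text
t: 22.6
eef_pos: [0.6381, 0.051, 0.2016]
tcp_rot: [-0.0, 0.997, 0.08, -0.0]
contact_force: [0.4, -0.0, 2.3]
grip_width: -0.0
finger_force: 1.2
```

Call:
{"op": "apply_moves", "data": {"xyz": [[0,0,-0.5],[0,0,-1],[0,0,-1.5],[0,0,-2.5],[0,0,-3.5],[-4,0,-4.5],[-8,0,-4.5],[-12,0,-4.5]], "twist": [[0,0,0],[0,0,0],[0,0,0],[0,0,0],[0,0,0],[0,0,0],[0,0,0],[0,0,0]], "claw": [0,0,0,0,0,0,0,0]}}

```text
t: 23.27
eef_pos: [0.5184, 0.0317, 0.247]
tcp_rot: [-0.0, 0.997, 0.08, 0.0]
contact_force: [0.0, -0.6, 0.5]
grip_width: -0.0003
finger_force: 0.0
```

Call:
{"op": "apply_moves", "data": {"xyz": [[-3,0,0],[-3,0,0],[-3,0,0],[-3,0,0],[-3,0,0],[-3,0,0],[-3,0,0],[-3,0,0]], "twist": [[0,0,0],[0,0,0],[0,0,0],[0,0,0],[0,0,0],[0,0,0],[0,0,0],[0,0,0]], "claw": [2,4,6,8.5,8.5,8.5,8.5,8.5]}}

```text
t: 23.93
eef_pos: [0.4902, 0.0271, 0.246]
tcp_rot: [-0.0, 0.997, 0.08, -0.0]
contact_force: [-0.2, 0.2, -0.7]
grip_width: 0.085
finger_force: 0.0
```

```bash
python3 - <<'E'
from h import *
go([.638,.051,.2075],.165)
f=grab('wrist');p=proj(f,[[.5427,.0355,.03]])[0].astype(int);print(p)
x0,y0=np.clip(p-[100,75],0,[440,330])
cv2.imwrite('pics/c7.png',cv2.resize(f['color'][y0:y0+150,x0:x0+200],(800,600),interpolation=2))
E
```

```text
t 23.93 at [0.4902 0.0271 0.246 ] xyz [1.497e+01 1.000e-02 3.840e+00] twist [-0.     0.001 -0.004] F [-0.17  0.2  -0.75]
[325 145]
```

View pics/c7.png

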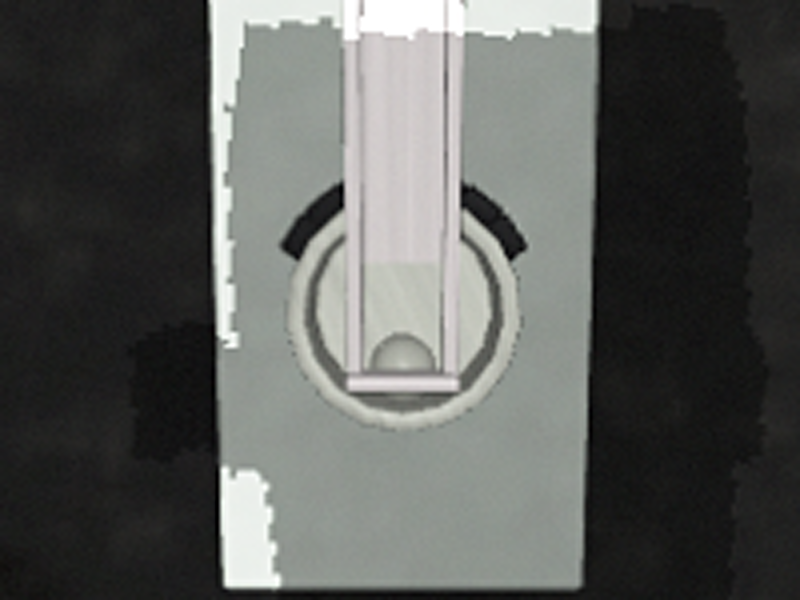

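The crop shows the jar home against the arc, with one ball visible through the outlet hole at (403,355). The second would be hidden under the opaque chute. I'll check by the number left in the magazine, comparing against the saved earlier frame from the same pose.

Call:
{"op": "apply_moves", "data": {"xyz": [[3,0,0],[6,0,0],[9,0,0],[12,0,0],[14.9,0,0.6],[14.9,0,1.3],[14.9,0,1.3],[14.9,0,1.3]], "twist": [[0,0,0],[0,0,0],[0,0,0],[0,0,0],[0,0,0],[0,0,0],[0,0,0],[0,0,0]], "claw": [6,4,2,0,0,0,0,0]}}

```text
t: 24.65
eef_pos: [0.6365, 0.0507, 0.2324]
tcp_rot: [0.0, 0.997, 0.08, -0.001]
contact_force: [-0.5, 0.5, -0.1]
grip_width: -0.0001
finger_force: 0.0
```

```bash
python3 - <<'E'
from h import *
go([.638,.051,.2319],.165)
f=grab('wrist','w8.png')
u=np.array([.986,.164]);a=np.array([.638,.051])
p=proj(f,[[*(a+u*d),z] for d,z in ((.02,.1),(.04,.1),(.06,.1),(.078,.1))]);print(p.round(0).tolist())
n=cv2.cvtColor(f['color'],6).astype(int);o=cv2.imread('pics/w5.png',0).astype(int)
x0,x1=int(p[:,0].min())-4,int(p[:,0].max())+5
for y in range(int(p[:,1].min())-8,int(p[:,1].max())+8,4): print(y,o[y:y+4,x0:x1].mean().round(),n[y:y+4,x0:x1].mean().round(),'|',(n-o)[y:y+4,x0-20:x1+20].mean(0)[::4].round().astype(int).tolist())
E
```

```text
t 24.65 at [0.6365 0.0507 0.2324] xyz [ 0.16 -0.    0.05] twist [-0.     0.002 -0.004] F [-0.53  0.49 -0.13]
[[324.0, 200.0], [324.0, 169.0], [324.0, 137.0], [324.0, 108.0]]
100 15.0 16.0 | [0, 0, -2, 0, -2, -2, 0, 1, 0, -2, 2, 0, -1]
104 15.0 16.0 | [0, -2, 0, -2, 2, 1, 3, 0, -1, 1, -2, 0, 0]
108 15.0 12.0 | [0, 0, 1, -4, -4, -4, -2, -2, -4, 0, -2, 2, -1]
112 10.0 17.0 | [1, 2, 6, 5, 6, 6, 8, 5, 8, 6, 8, 10, 2]
116 20.0 13.0 | [1, 1, -1, -6, -7, -6, -8, -8, -8, -8, -6, -7, -2]
120 81.0 230.0 | [-2, -1, 65, 160, 149, 148, 150, 149, 150, 148, 132, 162, 2]
124 240.0 240.0 | [-2, 0, -73, 0, 0, 0, -1, -1, 0, 0, -16, 0, 1]
128 239.0 240.0 | [1, 1, -80, 1, 1, 1, 0, 1, 2, 1, -11, 0, 0]
132 239.0 240.0 | [10, 9, -65, 1, 2, 1, 0, 0, 0, 1, -9, 3, 13]
136 239.0 240.0 | [35, 33, -28, 1, 1, 1, 0, 1, 1, 1, -2, 6, 41]
140 239.0 240.0 | [1, 0, -17, 1, 1, 1, 0, 1, 1, 1, -1, 14, 1]
144 239.0 240.0 | [-1, 2, -20, 1, 1, 1, 0, 1, 0, 1, -1, 30, 1]
148 239.0 240.0 | [2, 0, -12, 0, 1, 1, 0, 1, 1, 1, -1, 32, 1]
152 239.0 240.0 | [0, 0, -10, 0, 1, 0, 0, 1, 1, 1, 0, 40, 1]
156 239.0 240.0 | [-1, 0, -8, 0, 0, 1, 0, 1, 1, 1, -1, 64, -1]
160 238.0 240.0 | [0, 2, -29, 0, 0, 0, 2, 1, 0, 1, -2, 46, 0]
164 233.0 240.0 | [0, 1, -30, 0, 1, 6, 7, 7, 7, 0, -2, 60, -1]
168 236.0 240.0 | [1, 2, -12, 0, 4, 6, 3, 4, 5, 8, -2, 57, 0]
172 237.0 240.0 | [0, 2, 2, 0, 10, 5, 2, 2, 5, 10, -1, 12, -1]
176 236.0 240.0 | [0, 0, 3, 0, 5, 7, 4, 5, 5, 9, -1, 21, 0]
180 232.0 240.0 | [0, 1, 4, 1, 1, 8, 8, 8, 8, 1, 0, 29, -1]
184 232.0 240.0 | [1, 1, 4, 0, -1, 6, 8, 9, 5, 1, 0, 19, 1]
188 235.0 240.0 | [0, 0, -5, 1, 1, 7, 4, 4, 6, 4, 0, 30, 2]
192 237.0 240.0 | [2, 2, -2, 1, 8, 5, 2, 3, 4, 10, 0, 40, 0]
196 236.0 240.0 | [0, 0, 4, 0, 3, 6, 4, 5, 5, 8, 0, 23, 0]
200 233.0 237.0 | [0, -4, 3, 1, 0, 8, 3, 2, 7, 1, 0, 22, -9]
204 232.0 234.0 | [-1, -5, 2, 0, 0, -4, 3, 3, -2, 0, 0, 28, -4]
```

Two ball outlines (rows 164–181 and 184–201) have gone from the magazine, so exactly two balls were released. The arm is clear of everything.

```bash
python3 -c "
from rig import env
print(env.close_job())"
```

```text
the job is handed in; nothing more can be done
None
```

I handed the job in with the jar home in the cradle, charged by two full presses (peak reading 14.6 N): one ball is visible in it, and the magazine count shows exactly two were released.

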